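# Scrape the casting plate clean and lean the scraper to dry

### The job

Wipe all five dried chips off the steel casting plate into the grey catch tray with the scraper block, not with the fingers. Then set the scraper on the bench, blade edge down, leaning at a clear slant against the pale brick so that its blade can dry, and let go. Leave the jar, the tub lid and the spatula where they are.

Things in the scene. Friction and masses are not known exactly. Their poses are not given: they have to be found in the camera images.
- plate: Steel casting plate, fixed: flat top 170 (its x) by 200 (its y) mm, 12 mm thick, on four short feet. Origin at bench level under its centre; the flat top is 42 mm above the origin. Axes x and y along its edges, z up.
- tray: Grey open catch tray, fixed, 200 (x) by 120 (y) by 25 mm high, walls and floor 4 mm; it stands along one of the plate's two 170 mm edges (+y or -y side), its near rim tucked 10 mm under the plate's overhanging edge. Origin at the centre of its underside; axes parallel to the plate's.
- brick: Pale refractory brick, fixed, lying on the bench, 150 (x) by 45 (y) by 50 mm high, on the other side of the plate from the tray, with a 27 mm gap to the plate's edge. Origin at the centre of its underside; axes parallel to the plate's.
- scraper: Loose scraper block: white plastic slab 150 long (x) by 24 thick (y) by 120 mm high (z) whose lowest 14 mm is a dark rubber blade; 0.4 kg, same shape from both faces. Stands upright on its blade edge on the bench. Origin at the centre of its underside (the blade edge).
- jar: Bystander: small closed white jar with a grey cap, 60 mm across, 60 mm high. Origin at the centre of its underside.
- tub_lid: Bystander: flat white tub lid lying beyond the plate, 110 mm across, 7 mm thick. Origin at the centre of its underside.
- spatula: Bystander: spatula about 190 mm long lying on the bench beyond the plate. Origin underneath it, x along its length.
- chip0: Loose chip of dried casting slip lying on the plate, about 26 by 19 mm and 9 to 11 mm thick, 12 g. Origin at the centre of its underside.
- chip1: Loose chip of dried casting slip lying on the plate, about 26 by 19 mm and 9 to 11 mm thick, 12 g. Origin at the centre of its underside.
- chip2: Loose chip of dried casting slip lying on the plate, about 26 by 19 mm and 9 to 11 mm thick, 12 g. Origin at the centre of its underside.
- chip3: Loose chip of dried casting slip lying on the plate, about 26 by 19 mm and 9 to 11 mm thick, 12 g. Origin at the centre of its underside.
- chip4: Loose chip of dried casting slip lying on the plate, about 26 by 19 mm and 9 to 11 mm thick, 12 g. Origin at the centre of its underside.

How it is judged (in metres and radians):
On the way, in this order (a step that is already met when the one before it is completed fails the run):
1. all five chips have been wiped into the tray (x of chip0 in the frame of tray between -0.1 and 0.1 m and y of chip0 in the frame of tray between -0.06 and 0.06 m and z of each of chip0, chip1, chip2, chip3, chip4 in the frame of tray below 0.035 m and x of chip1 in the frame of tray between -0.1 and 0.1 m and y of chip1 in the frame of tray between -0.06 and 0.06 m and x of chip2 in the frame of tray between -0.1 and 0.1 m and y of chip2 in the frame of tray between -0.06 and 0.06 m and x of chip3 in the frame of tray between -0.1 and 0.1 m and y of chip3 in the frame of tray between -0.06 and 0.06 m and x of chip4 in the frame of tray between -0.1 and 0.1 m and y of chip4 in the frame of tray between -0.06 and 0.06 m), for 0.2 s.
2. the scraper leans against the brick, released (angle between scraper's own z axis and vertical between 0.22 and 0.85 rad and height (world z) of scraper below 0.025 m and contact force between scraper and brick above 0.05 N and contact force between scraper and the fingers below 0.05 N and linear speed of scraper below 0.02 m/s and angular speed of scraper below 0.1 rad/s), for 0.2 s.
At the end, for the whole second after the job is handed in: All five chips lie inside the tray (within its outline, less than 35 mm above its underside). The scraper stands blade down on the bench (centre of its underside below 25 mm), touches the brick, slants 13 to 48 degrees from upright, is at rest and is not held (all of step 1 and all of step 2).
It fails at once if the fingers touched a chip (contact force between the fingers and chip0 above 0.3 N or contact force between the fingers and chip1 above 0.3 N or contact force between the fingers and chip2 above 0.3 N or contact force between the fingers and chip3 above 0.3 N or contact force between the fingers and chip4 above 0.3 N).
It fails at once if the jar, tub lid or spatula was moved by more than 20 mm or the jar tipped (distance of any of jar, tub_lid, spatula from where it was at the start of the episode above 0.02 m or angle between jar's own z axis and vertical above 0.4 rad).
It also fails if it takes over 48 s, if anything falls off the work surface, if the arm or the gripper's body presses on something with over 40 N, if the wrist force passes 120 N, or if a joint passes its speed limit or range.

### The arm

A 7-joint arm with a two-finger parallel gripper is mounted at the origin on the work surface. World frame = base frame: x ahead of the robot, y to its left, z up, the work surface at z = 0. Lengths are in mm, angles in rad, forces in N, time in s.
With the tool pointing down it reaches from about 400 to 875 mm from the base axis. Payload 4.4 kg.
Tool frame: the origin (TCP) lies at the very end of the fingers, on their centre line; the grasp point (between the pads) lies 19 mm behind it; z points along the fingers, y is the direction in which the jaws open and shut (so a half turn about z gives the same grasp; the last joint's range is limited). The gripper opens to 85 mm and grips with 20 to 120 N. Pads are 22 mm wide; open, the fingers measure 114 mm over their backs; the gripper's body (76 mm by 85 mm) begins 54 mm behind the grasp point. The pads swing forward as they close: fully open they stand 13 mm farther back than shut.
Start: joints at [-1.224, 0.628, 0.038, 1.517, -0.027, 0.996, -0.02], TCP at [260.743, 595.425, 231.313] pointing down, gripper open.
Joint ranges: [-3.06, 3.06], [-0.37, 2.12], [-1.25, 1.32], [0.18, 2.47], [-1.1, 4.24], [0.23, 1.98], [-2.94, 2.94]. Speed limits (rad/s): [2.57, 2.57, 3.14, 3.14, 3.14, 3.14, 3.14].

### API

Orientations are given as [roll, pitch, yaw] about the fixed x, y, z axes, in that order (R = Rz(yaw) Ry(pitch) Rx(roll)).
In Python, from cell import ctrl gives the robot as it stands.
- The arm moves only by the shell command python3 -m crank 'ROWS' [OPENING]. ROWS is JSON, a list that holds one entry, the list of rows, each a list of 6 numbers: the shift along the tool's x, y, z in units of 30 mm (1.0 is 30 mm), then the turn, a rotation vector about the tool's x, y, z in units of 6 degrees (1.0 is 6 degrees). In form: [[[tx, ty, tz, rx, ry, rz], ...]]. A call has 1 to 12 rows; each row shifts and turns the pose as measured when the row begins, along the tool's axes as they then stand; what a row does not reach is not made up. A row lasts 1/12 s, in which the tool goes at most 41.7 mm and 7.16 degrees, less where a joint would pass 70% of its speed; a pose out of reach is approached as far as the arm can. A call is refused whole if a number of a shift passes 1 or a number of a turn 1, either way. A call with a gripper value outside its range is refused whole. OPENING is the gripper command: -1 is fully open, 1 is shut, values between are in proportion, set as the call begins (- or left out, the last holds). The fingers move at their own pace and stop on an object; the grip force is fixed at half the most. Time passes only in rows, so rows that do not move let the fingers close. It gives the time, the measured TCP pose, the force and the opening at its end, in the units of the state.
- ctrl.read_state(): the state, without advancing time (a new reading comes with each control period).
- ctrl.get_image(name): name is "side" or "top" or "wrist"; returns a dict with "color" (480x640x3 uint8, red, green, blue), "depth" (480x640 float32, mm along the optical axis (not along the pixel's ray), 0 where there is no reading), "camera_matrix" (3x3 intrinsics, pixels), "R" (3x3) and "t" (3): a world point X has camera coordinates R X + t. Camera axes: x right, y down, z forward; pixel columns grow to the right and rows downward; lengths in mm; the calibration is good to about 2 mm. The wrist camera is an equidistant fisheye: a pixel r from the principal point sees the ray r / f radians off the axis. A picture is of the moment at which its call begins.
- ctrl.finish_job(): hands the job in, once; it reports no verdict.
Trained networks look in a picture, given as the dict that the camera call returned (one of the last four; its "shot" number tells which), for a name from the list of things; names that differ only in an ending like _2 or _b are one class to them, and where a whole thing is asked for, a point or a joint stands for the part that bears it (a point fixed in the world has none). Each returns a list of dicts, best first, with "conf" (0 to 1); they miss things now and then, are a little off and sometimes report something else, mostly with a low value. They report only what shows in the picture. A call takes as long as a camera call.
- ctrl.search_frame(query, picture): "extent" ([centre column, centre row, width, height] in pixels, round what is visible of it).
The state is a dict: "clock": time; "qpos": joint angles; "qd": joint speeds; "tau": joint torques, N m; "eef_pos": TCP position; "tool_rot": TCP orientation; "force": force on the tool from outside, world axes, zero at the start; "torque": the same for the moment, N m; "width": finger opening in mm.
Only numpy, scipy, OpenCV 4.12 (cv2) and the standard library are available. Lean on these libraries where they do the work, as an engineer would, in place of code of your own. Each camera call takes 0.05 s, during which the arm holds its last target. There are 200 camera calls.

## Working session

There is one attempt and no reset: what is moved stays moved. The work goes in short steps, Python scripts to look and compute and a shell command to move; the robot and the scene stay as the last step left them, time stands still between calls to the robot, and variables do not carry over. Pictures are saved under pics/ and viewed, about 8 in all and at most 12, crops included, and the job is handed in when it is done.

```bash
mkdir -p pics; cat > h.py <<'E'
import numpy as np, cv2, json
from cell import ctrl
from scipy.spatial.transform import Rotation as Ro
def cloud(im):
    K=im["camera_matrix"];d=im["depth"];v,u=np.mgrid[:480,:640]
    P=np.stack([(u-K[0][2])/K[0][0]*d,(v-K[1][2])/K[1][1]*d,d],-1)
    return (P-np.array(im["t"]))@np.array(im["R"])
def save(im,n): cv2.imwrite("pics/"+n,im["color"][:,:,::-1])
E
python3 - <<'E'
from h import *
s=ctrl.read_state();print(s)
for n in ("top","side"):
    im=ctrl.get_image(n);save(im,n+"0.png")
    np.savez(n+"0.npz",c=im["color"],P=cloud(im),d=im["depth"])
    P=cloud(im)
    print(n,im["t"],im["camera_matrix"])
    for q in ("scraper","plate","tray","brick","jar","chip0"):
        for r in ctrl.search_frame(q,im)[:6 if q=="chip0" else 1]:
            u,v=map(int,r["extent"][:2]);print(q,np.round(r["extent"]),round(r["conf"],2),P[min(v,479),min(u,639)].round())
E
```

```text
{'clock': 0.0, 'qpos': array([-1.22377058,  0.62933087,  0.03844868,  1.51836621, -0.02699757,
        0.99627999, -0.01997396]), 'qd': array([-4.97138001e-04, -1.08370180e-03,  1.47863764e-04,  7.53847227e-04,
        3.76634808e-05,  8.80764852e-04, -1.15169678e-03]), 'tau': array([ 6.63465180e-04, -5.63405585e+01,  1.22617945e+00, -1.93450713e+01,
        1.09165601e-02,  1.06919889e-02,  1.36793659e-05]), 'eef_pos': array([260.50981967, 594.83938345, 230.39966534]), 'tool_rot': array([-3.13972667e+00,  2.96598089e-05,  2.72878889e+00]), 'force': array([0.39004035, 1.28927457, 0.37417281]), 'torque': array([0.02903639, 0.08291856, 0.0244143 ]), 'width': 85.45440308477095}
top [-21.65670711 607.82512456 959.0573548 ] [[490.95659981   0.         325.54354835]
 [  0.         490.95659981 243.13833311]
 [  0.           0.           1.        ]]
scraper [158. 275.  65.  79.] 0.83 [530. 314. 110.]
plate [311. 286. 113. 103.] 0.95 [520.  24.  48.]
tray [380. 305.  75. 109.] 0.66 [ 489. -122.    4.]
brick [243. 274.  39.  79.] 0.69 [542. 162.  50.]
jar [464. 345.  36.  28.] 0.84 [ 410. -282.   60.]
chip0 [243. 273.  41.  72.] 0.69 [542. 162.  50.]
chip0 [289. 305.  13.  13.] 0.68 [482.  67.  50.]
chip0 [339. 271.  18.   9.] 0.56 [553. -34.  53.]
chip0 [320. 312.  11.   9.] 0.56 [470.   2.  55.]
chip0 [294. 262.  10.  11.] 0.46 [567.  58.  53.]
side [-575.09608353  158.81235052  689.16601182] [[442.05443591   0.         313.75507056]
 [  0.         442.05443591 233.31684153]
 [  0.           0.           1.        ]]
scraper [268. 328. 142.  72.] 0.6 [ 487. -126.    4.]
plate [270. 261. 105.  71.] 0.86 [514.  -4.  43.]
brick [269. 214.  72.  24.] 0.98 [542. 148.  49.]
jar [226. 414.  54.  65.] 0.86 [ 408. -304.   60.]
chip0 [242. 242.  10.  10.] 0.69 [477.  62.  50.]
chip0 [242. 263.  13.  11.] 0.57 [466.  -3.  50.]
chip0 [297. 266.  18.  17.] 0.5 [554. -43.  52.]
chip0 [270. 250.  16.  12.] 0.44 [522.  22.  50.]
```

View pics/top0.png

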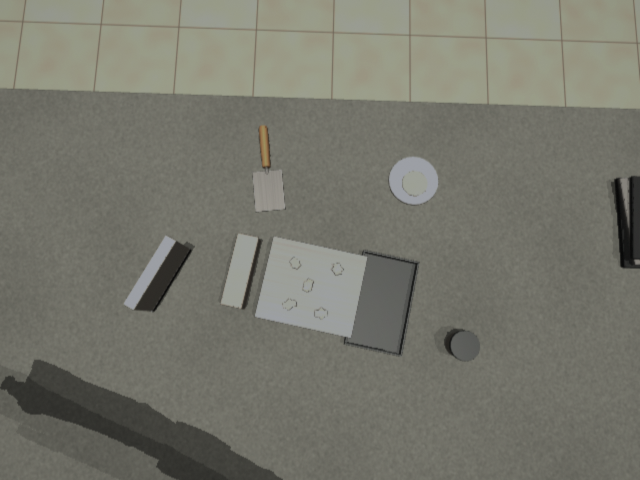

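View pics/side0.png

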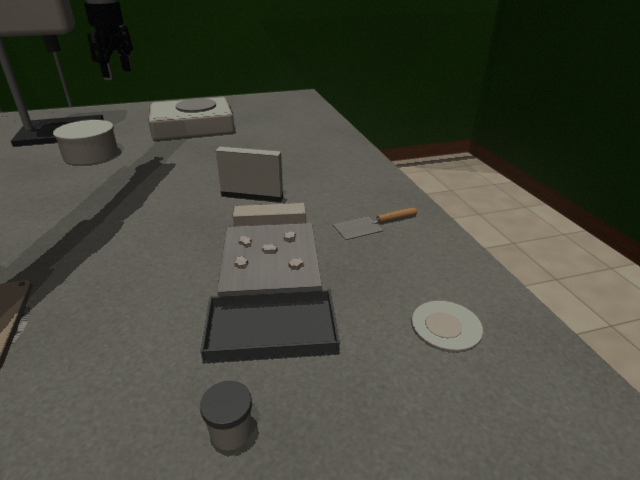

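```bash
python3 - <<'E'
import numpy as np,cv2
for n in("top","side"):
    z=np.load(n+"0.npz");P=z["P"];X,Y,Z=P[...,0],P[...,1],P[...,2];ok=z["d"]>0
    for nm,m in {"scraper":(Z>100)&(Z<135)&(Y>220)&(Y<420),"platetop":(Z>36)&(Z<47)&(abs(Y-15)<130)&(abs(X-515)<140),"brick":(Z>43)&(Z<58)&(Y>125)&(Y<215)&(abs(X-540)<130),"jar":(Z>55)&(Z<70)&(Y<-230),"chips":(Z>47.5)&(Z<62)&(Y<112)&(Y>-95)&(abs(X-515)<110)}.items():
        m=(m&ok).astype(np.uint8)
        N,L,S,C=cv2.connectedComponentsWithStats(m)
        for i in np.argsort(-S[1:,4])[:(7 if nm=="chips" else 1)]+1:
            p=P[L==i]; 
            if len(p)<15: continue
            r=cv2.minAreaRect(p[:,:2].astype(np.float32));print(n,nm,len(p),"med z",np.median(p[:,2]).round(1),np.round(r[0],1),np.round(r[1],1),round(r[2],1))
E
```

```text
top scraper 1249 med z 118.8 [532.1 325. ] [ 25.7 149.8] 62.2
top platetop 7641 med z 41.4 [519.8  21.3] [200.1 170.1] 79.1
top brick 1639 med z 49.2 [547.7 168.9] [ 45.9 149.7] 79.3
top jar 723 med z 59.5 [ 408.5 -285.7] [58.2 58. ] 2.2
top chips 97 med z 51.2 [555.5 -29.6] [23.1 20.3] 13.9
top chips 92 med z 50.4 [520.6  29.3] [17.7 26.5] 77.5
top chips 92 med z 50.5 [464.9   1.3] [21.9 22.1] 1.3
top chips 88 med z 50.6 [481.6  65.3] [17.6 27.8] 33.7
top chips 87 med z 52.2 [564.2  56.2] [21.9 19.6] 67.6
side scraper 769 med z 114.6 [531.4 323.1] [ 30.7 151.1] 63.4
side platetop 5840 med z 42.0 [519.6  20.8] [203.7 169.9] 79.2
side brick 928 med z 49.6 [547.4 167.6] [ 49.4 149.9] 79.3
side jar 1845 med z 60.2 [ 409.2 -286.4] [59.8 58.4] 85.8
side chips 102 med z 51.6 [556.  -30.2] [24.7 19.7] 30.3
side chips 97 med z 50.9 [466.    0.9] [27.4 20.8] 69.3
side chips 88 med z 50.9 [521.   28.2] [19.3 25.6] 72.5
side chips 81 med z 50.9 [481.5  63.7] [18.3 27.3] 31.7
side chips 79 med z 52.4 [564.7  55.5] [25. 19.] 77.3
```

The views agree to within about 1 mm: 

| Thing | Position | Yaw | Height |
|---|---|---|---|
| Plate | (520, 21) | −10.9° | 42 |
| Brick | (547.5, 168.5) | same as plate | 50 |
| Scraper | (532, 324.5) | about −27.5° | 119 |

In the top view the chips are at columns 289–339, rows 262–312. All five lie within ±63 mm of the plate's x centre, so one stroke of the 150 mm blade towards the tray (380, 305) covers them.

I'll move above the scraper first.

```bash
cat >> h.py <<'E'
def togo(pos,yaw,tilt=0.,ax=None):
    """delta in tool frame units to TCP pos (mm), tool-down with tool y at angle yaw deg; tilt rad about world axis ax"""
    s=ctrl.read_state();R=Ro.from_euler("xyz",s["tool_rot"])
    a=np.radians(yaw);y=np.array([np.cos(a),np.sin(a),0]);z=np.array([0,0,-1.])
    G=Ro.from_matrix(np.stack([np.cross(y,z),y,z],1))
    if tilt: G=Ro.from_rotvec(tilt*np.asarray(ax))*G
    print("t",round(s["clock"],2),"pos",s["eef_pos"].round(1),"rot",s["tool_rot"].round(3),"w",round(s["width"],1),"F",s["force"].round(1),"T",s["torque"].round(2))
    print("SHIFT",(R.inv().apply(np.array(pos)-s["eef_pos"])/30).round(2),"TURN",((R.inv()*G).as_rotvec(degrees=True)/6).round(2))
E
python3 -m crank '[[[-1,-0.38,0,0,0,0.2],[-1,-0.38,0,0,0,0.2],[-1,-0.38,0,0,0,0.2],[-1,-0.38,0,0,0,0],[-1,-0.38,0,0,0,0],[-1,-0.38,0,0,0,0],[-1,-0.38,0,0,0,0],[-1,-0.38,0,0,0,0],[-1,-0.38,0,0,0,0],[-1,-0.38,0,0,0,0],[-1,-0.38,0,0,0,0],[0,0,0,0,0,0]]]' -1
python3 -c "
from h import *
togo([532,324.5,200],62.5)"
```

```text
clock: 1.7
eef_pos: [507.8, 328.3, 229.6]
tool_rot: [3.138, -0.001, 2.672]
force: [-0.0, 0.4, -0.2]
width: 85.2
t 1.7 pos [507.8 328.3 229.6] rot [ 3.138e+00 -1.000e-03  2.672e+00] w 85.2 F [-0.   0.4 -0.2] T [-0.11 -0.14 -0.02]
SHIFT [-0.78  0.25  0.99] TURN [ 0.04 -0.01  0.1 ]
```

```bash
python3 -m crank '[[[-0.8,0.25,0,0,0,0.1],[0,0,1,0,0,0],[0,0,1,0,0,0],[0,0,0,0,0,0]]]' -1
python3 -c "
from h import *
togo([532,324.5,80],62.5)
im=ctrl.get_image('wrist');save(im,'w1.png')"
```

```text
clock: 2.03
eef_pos: [538.5, 321.3, 170.8]
tool_rot: [3.132, 0.004, 2.653]
force: [-0.1, -0.7, -1.1]
width: 85.6
t 2.03 pos [538.5 321.3 170.8] rot [3.132 0.004 2.653] w 85.6 F [-0.1 -0.7 -1.1] T [-0.02  0.06 -0.04]
SHIFT [ 0.25 -0.04  3.02] TURN [ 0.09  0.03 -0.08]
```

View pics/w1.png

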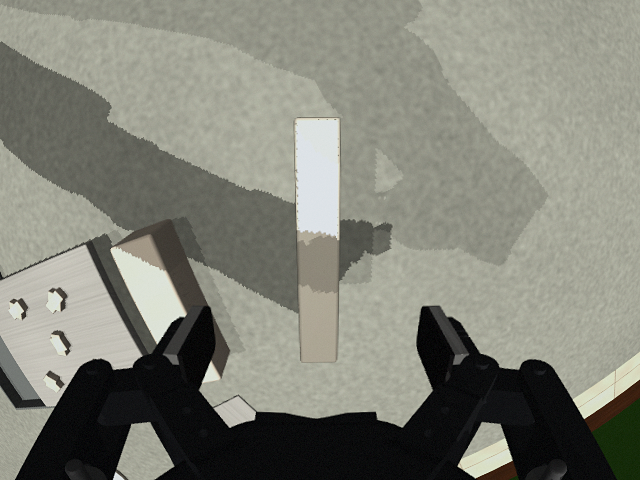

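The scraper's top sits upright at columns 295–340, centred between the fingers at columns 212 and 420, so I can go down and grip.

```bash
python3 -m crank '[[[0.25,-0.04,1,0.05,0,-0.08],[0,0,1,0,0,0],[0,0,1,0,0,0],[0,0,0,0,0,0]]]' -1
python3 -m crank '[[[0,0,0,0,0,0],[0,0,0,0,0,0],[0,0,0,0,0,0],[0,0,0,0,0,0],[0,0,0,0,0,0],[0,0,0,0,0,0],[0,0,0,0,0,0],[0,0,0,0,0,0]]]' 1
python3 -c "
from h import *
togo([532,324.5,80],62.5)"
```

```text
clock: 2.42
eef_pos: [536.4, 330.7, 88.8]
tool_rot: [3.123, 0.01, 2.664]
force: [-0.8, -0.8, -1.0]
width: 85.4
clock: 3.08
eef_pos: [539.9, 334.4, 99.6]
tool_rot: [3.112, 0.015, 2.666]
force: [0.2, 0.3, -4.7]
width: 23.2
t 3.08 pos [539.9 334.4  99.6] rot [3.112 0.015 2.666] w 23.2 F [ 0.2  0.3 -4.7] T [-0.09  0.03 -0.08]
SHIFT [ 0.09 -0.43  0.64] TURN [0.28 0.14 0.04]
```

The scraper is gripped (width 23 mm, 4.7 N load). The tool drifts during hold rows, so I'll correct for it as I go. Next I lift and move over the plate, then measure how it sits in the hand.

```bash
python3 -m crank '[[[0,0,-1,0,0,0],[0,0,-1,0,0,0],[0,0,-1,0,0,0],[0,0,0,0.1,0.1,0]]]'
python3 -c "
from h import *
togo([533,120,180],79.1)"
```

```text
clock: 3.42
eef_pos: [533.8, 330.6, 188.0]
tool_rot: [3.133, -0.001, 2.666]
force: [0.6, 1.6, -4.3]
width: 22.8
t 3.42 pos [533.8 330.6 188. ] rot [ 3.133e+00 -1.000e-03  2.666e+00] w 22.8 F [ 0.6  1.6 -4.3] T [ 0.06 -0.2   0.  ]
SHIFT [-3.19 -6.26  0.21] TURN [ 0.08 -0.   -2.72]
```

```bash
python3 -m crank '[[[-0.45,-0.9,0,0,0,0],[-0.45,-0.9,0,0,0,0],[-0.45,-0.9,0,0,0,0],[-0.45,-0.9,0,0,0,0],[-0.45,-0.9,0,0,0,0],[-0.45,-0.9,0,0,0,0],[-0.45,-0.9,0,0,0,0],[0,0,0,0,0,-0.9],[0,0,0,0,0,-0.9],[0,0,0,0,0,-0.9],[0,0,0,0,0,0]]]'
python3 - <<'E'
from h import *
togo([535,100,160],79.1)
for n in("top","side","wrist"):
    im=ctrl.get_image(n);save(im,n+"2.png")
    if n=="wrist": break
    P=cloud(im);np.savez(n+"2.npz",P=P,c=im["color"],d=im["depth"])
p=ctrl.read_state();print(p["eef_pos"])
cv2.imwrite("pics/both2.png",np.hstack([cv2.imread("pics/side2.png")[50:450,100:500],cv2.imread("pics/wrist2.png")[40:440,100:500]]))
E
```

```text
clock: 4.33
eef_pos: [528.7, 109.8, 183.2]
tool_rot: [3.133, -0.003, 2.962]
force: [0.6, -0.8, -4.2]
width: 23.0
t 4.33 pos [528.7 109.8 183.2] rot [ 3.133e+00 -3.000e-03  2.962e+00] w 23.0 F [ 0.6 -0.8 -4.2] T [ 0.03 -0.05  0.05]
SHIFT [-0.27 -0.29  0.77] TURN [ 0.08 -0.03  0.1 ]
[528.83152028 110.6126283  183.26561935]
```

View pics/both2.png

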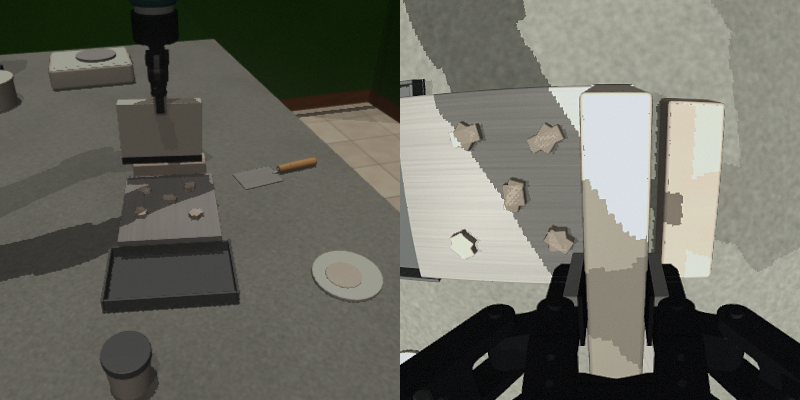

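The side crop shows the scraper hanging upright over the plate's far end with its blade level. In the wrist crop all five chips are on the tray side of it. I'll measure the blade height and the centre offset from depth.

```bash
python3 - <<'E'
import numpy as np,cv2
a=np.radians(-10.9);Rp=np.array([[np.cos(a),np.sin(a)],[-np.sin(a),np.cos(a)]]);o=np.array([519.8,21.3])
for n in("side","top"):
    z=np.load(n+"2.npz");P=z["P"].copy();P[...,:2]=(P[...,:2]-o)@Rp.T
    print(n,"tcp plate",Rp@(np.array([528.8,110.2])-o))
    if n=="side":
        m=(z["d"]>0)&(abs(P[...,0])<120)&(P[...,1]>60)&(P[...,1]<105)&(P[...,2]>70)&(P[...,2]<240)
        N,L,S,C=cv2.connectedComponentsWithStats(m.astype(np.uint8));i=1+np.argmax(S[1:,4]);p=P[L==i]
        q=p[(p[:,2]<205)]
        print(len(q),"x",np.percentile(q[:,0],[.5,99.5]),"y",np.percentile(q[:,1],[2,50,98]),"z",np.percentile(q[:,2],[.2,.5,99.5]))
        A=np.c_[q[:,0],q[:,2],np.ones(len(q))];c=np.linalg.lstsq(A,q[:,1],rcond=None)[0];print("y=ax+bz+c",c)
        for lo,hi in((-70,-40),(-20,20),(40,70)):
            k=q[(q[:,0]>lo)&(q[:,0]<hi)];print("bottom",lo,k[:,2].min(),"top",np.percentile(k[:,2],99))
    else:
        m=(z["d"]>0)&(abs(P[...,0])<120)&(P[...,1]>60)&(P[...,1]<125)&(P[...,2]>185)&(P[...,2]<230)
        q=P[m];print(len(q),"z",np.median(q[:,2]),"x",np.percentile(q[:,0],[1,99]),"y",np.percentile(q[:,1],[1,99]))
E
```

```text
side tcp plate [-7.97295647 88.99798855]
5169 x [-84.90459409  64.096289  ] y [70.51850015 75.27745025 90.37772641] z [ 84.20136246  84.9189187  204.82125178]
y=ax+bz+c [9.90131971e-03 3.13939799e-02 7.11077718e+01]
bottom -70 84.29268290489108 top 204.82975900181626
bottom -20 82.78591019743938 top 204.22344100454
bottom 40 82.6824665281878 top 203.81615982706106
top tcp plate [-7.97295647 88.99798855]
47 z 201.5890579531038 x [45.06563766 65.17464865] y [76.27416862 84.72760423]
```

```bash
cat >> h.py <<'E'
def pl(x,y,z): 
    a=np.radians(-10.9);return [519.8+x*np.cos(a)-y*np.sin(a),21.3+x*np.sin(a)+y*np.cos(a),z]
E
python3 -m crank '[[[-0.25,-0.15,0.5,0.08,0,0.1],[0,0,0.45,0,0,0],[0,0,0,0,0,0]]]'
python3 -c "
from h import *
togo(pl(0,85,143.5),79.1)"
```

```text
clock: 4.73
eef_pos: [536.2, 106.8, 154.7]
tool_rot: [3.14, -0.0, 2.943]
force: [-0.3, -0.1, -3.7]
width: 22.8
t 4.73 pos [536.2 106.8 154.7] rot [ 3.14  -0.     2.943] w 22.8 F [-0.3 -0.1 -3.7] T [-0.02  0.13 -0.02]
SHIFT [-0.   -0.07  0.37] TURN [ 0.02 -0.   -0.08]
```

```bash
python3 -m crank '[[[0,-0.1,0.35,0,0,-0.08],[0,0,0,0,0,0]]]'
python3 -c "
from h import *
togo(pl(0,85,143.5),79.1)"
```

```text
clock: 4.9
eef_pos: [535.5, 104.9, 144.0]
tool_rot: [3.14, -0.001, 2.951]
force: [-0.5, 0.5, -4.9]
width: 22.7
t 4.9 pos [535.5 104.9 144. ] rot [ 3.140e+00 -1.000e-03  2.951e+00] w 22.7 F [-0.5  0.5 -4.9] T [-0.04  0.19 -0.  ]
SHIFT [-0.01 -0.    0.02] TURN [ 0.02 -0.01 -0.01]
```

```bash
python3 -m crank '[[[0,-0.3,0,0,0,0],[0,-0.3,0,0,0,0],[0,-0.3,0,0,0,0],[0,-0.3,0,0,0,0],[0,-0.3,0,0,0,0]]]'
python3 -c "
from h import *
togo(pl(0,-110,143.5),79.1)"
```

```text
clock: 5.32
eef_pos: [527.8, 60.7, 146.8]
tool_rot: [3.137, 0.003, 2.953]
force: [0.3, -0.1, -4.5]
width: 22.6
t 5.32 pos [527.8  60.7 146.8] rot [3.137e+00 3.000e-03 2.953e+00] w 22.6 F [ 0.3 -0.1 -4.5] T [-0.   -0.02 -0.01]
SHIFT [ 0.02 -5.01  0.09] TURN [0.04 0.03 0.01]
```

```bash
python3 -m crank '[[[0,-0.3,0.1,0.03,0.03,0],[0,-0.3,0.05,0,0,0],[0,-0.3,0.03,0,0,0],[0,-0.3,0.03,0,0,0],[0,-0.3,0.03,0,0,0],[0,-0.3,0.03,0,0,0]]]'
python3 - <<'E'
from h import *
togo(pl(0,-110,143.5),79.1)
im=ctrl.get_image("side");save(im,"side3.png");cv2.imwrite("pics/s3.png",cv2.imread("pics/side3.png")[150:400,150:450])
E
```

```text
clock: 5.82
eef_pos: [520.4, 4.0, 141.0]
tool_rot: [3.134, 0.008, 2.952]
force: [0.0, 6.3, 5.0]
width: 23.0
t 5.82 pos [520.4   4.  141. ] rot [3.134 0.008 2.952] w 23.0 F [0.  6.3 5. ] T [ 1.93 -0.36  0.1 ]
SHIFT [ 0.13 -3.1  -0.11] TURN [0.07 0.08 0.  ]
```

View pics/s3.png

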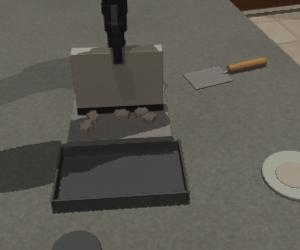

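The blade touches the plate lightly (about 10 N) and all the chips are bunched ahead of it. I'll carry on over the edge.

```bash
python3 -m crank '[[[0.06,-0.3,-0.06,0.05,0.05,0],[0.06,-0.3,0,0,0,0],[0,-0.3,0.01,0,0,0],[0,-0.3,0.01,0,0,0],[0,-0.3,0.01,0,0,0],[0,-0.3,0.01,0,0,0]]]'
python3 -c "
from h import *
togo(pl(0,-112,143.5),79.1)"
```

```text
clock: 6.37
eef_pos: [505.1, -54.6, 141.3]
tool_rot: [3.141, 0.003, 2.952]
force: [0.2, 2.9, 0.3]
width: 22.9
t 6.37 pos [505.1 -54.6 141.3] rot [3.141e+00 3.000e-03 2.952e+00] w 22.9 F [0.2 2.9 0.3] T [ 1.   -0.41  0.17]
SHIFT [-0.   -1.16 -0.07] TURN [0.01 0.03 0.01]
```

```bash
python3 -m crank '[[[0,-0.3,-0.05,0,0,0],[0,-0.3,0,0,0,0],[0,-0.3,0,0,0,0],[0,-0.25,0,0,0,0],[0,0,0.02,0,0,0],[0,0,0.02,0,0,0]]]'
python3 - <<'E'
from h import *
togo(pl(0,-112,143.5),79.1)
im=ctrl.get_image("side");save(im,"side4.png");cv2.imwrite("pics/s4.png",cv2.resize(cv2.imread("pics/side4.png")[200:380,170:370],None,fx=2.5,fy=2.5))
E
```

```text
clock: 6.87
eef_pos: [493.2, -99.0, 140.0]
tool_rot: [-3.137, -0.004, 2.944]
force: [1.0, 1.5, -4.3]
width: 22.7
t 6.87 pos [493.2 -99.  140. ] rot [-3.137 -0.004  2.944] w 22.7 F [ 1.   1.5 -4.3] T [ 0.04 -0.01 -0.07]
SHIFT [-0.11  0.37 -0.12] TURN [-0.05 -0.04 -0.07]
```

View pics/s4.png

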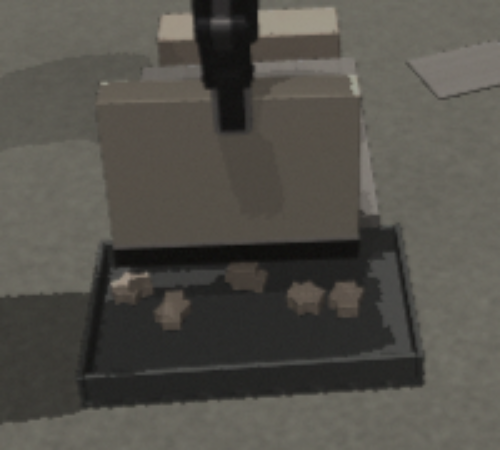

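All five chips are in the tray, at crop positions (130,287), (172,310), (245,277), (305,297) and (345,300). Now I lift clear and carry the scraper to the far side of the brick.

```bash
python3 -m crank '[[[0,0,-0.7,0,0,0],[0,0,-0.8,0,0,0],[0,0,-0.8,0,0,0],[0,0.3,0,0,0,0],[0,0.8,0,0,0,0],[0,0.9,0,0,0,0],[0,0.9,0,0,0,0],[0,0.9,0,0,0,0],[0,0.9,0,0,0,0],[0,0.9,0,0,0,0],[0,0.9,0,0,0,0],[0,0.9,0,0,0,0]]]'
python3 -c "
from h import *
togo(pl(2,190,200),79.1)"
```

```text
clock: 7.92
eef_pos: [532.9, 130.7, 201.6]
tool_rot: [-3.134, -0.016, 2.942]
force: [0.5, -0.9, -5.2]
width: 22.8
t 7.92 pos [532.9 130.7 201.6] rot [-3.134 -0.016  2.942] w 22.8 F [ 0.5 -0.9 -5.2] T [-0.05 -0.14  0.03]
SHIFT [-0.3   2.67  0.03] TURN [-0.07 -0.15 -0.09]
```

```bash
python3 -m crank '[[[-0.15,0.9,0,-0.07,-0.15,-0.09],[-0.15,0.9,0,0,0,0],[0,0.8,0,0,0,0],[0,0,0,-0.8,0,0],[0,0,0,-0.8,0,0],[0,0,0,-0.8,0,0],[0,0,0,-0.8,0,0],[0,0,0,-0.5,0,0],[0,0,0,0,0,0]]]'
python3 - <<'E'
from h import *
a=np.radians(-10.9);ax=[np.cos(a),np.sin(a),0]
togo(pl(2,166.6,125),79.1,.4,ax)
for n in("top","side"):
    im=ctrl.get_image(n);save(im,n+"5.png");np.savez(n+"5.npz",P=cloud(im),d=im["depth"])
E
```

```text
clock: 8.67
eef_pos: [543.5, 241.7, 189.2]
tool_rot: [2.732, -0.014, 2.994]
force: [-0.8, -0.6, -5.2]
width: 23.0
t 8.67 pos [543.5 241.7 189.2] rot [ 2.732 -0.014  2.994] w 23.0 F [-0.8 -0.6 -5.2] T [-0.97  0.1  -0.03]
SHIFT [-0.63 -2.53  1.22] TURN [ 0.09 -0.29  0.32]
```

View pics/side5.png

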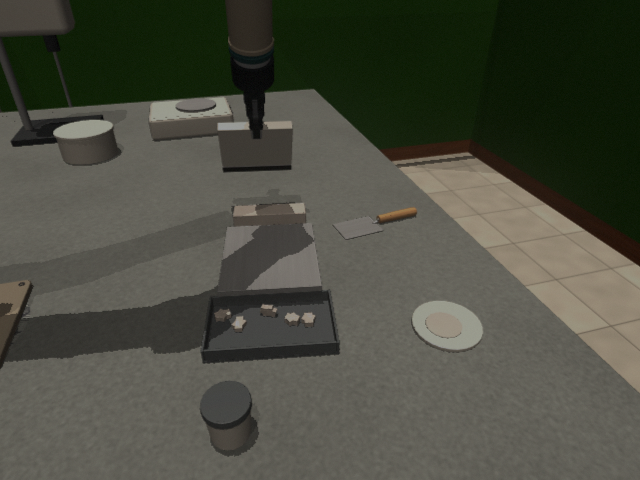

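The plate is clear and the five chips are in the tray (columns 222–308, rows 310–324). The scraper is tilted towards the brick. I'll measure its face plane.

```bash
cat >> h.py <<'E'
def face(im):
    P=cloud(im);a=np.radians(-10.9);Rp=np.array([[np.cos(a),np.sin(a)],[-np.sin(a),np.cos(a)]])
    P[...,:2]=(P[...,:2]-[519.8,21.3])@Rp.T
    s=ctrl.read_state();t=np.r_[Rp@(s["eef_pos"][:2]-[519.8,21.3]),s["eef_pos"][2]]
    m=(im["depth"]>0)&(abs(P[...,0])<95)&(P[...,1]>130)&(P[...,1]<290)&(P[...,2]>57)&(P[...,2]<t[2]-5)
    N,L,S,C=cv2.connectedComponentsWithStats(m.astype(np.uint8));q=P[L==1+np.argmax(S[1:,4])]
    for _ in range(4):
        A=np.c_[q[:,0],q[:,2],np.ones(len(q))];c=np.linalg.lstsq(A,q[:,1],rcond=None)[0];r=q[:,1]-A@c;q=q[abs(r)<6]
    print("tcp pl",t.round(1),"face",c.round(3),"theta",np.arctan(-c[1]).round(3),"n",len(q),"x",np.percentile(q[:,0],[.5,99.5]).round(1))
    for lo in(-70,-35,0,35):
        k=q[(q[:,0]>lo)&(q[:,0]<lo+30)];print("bottom",lo,k[k[:,2].argmin()].round(1))
E
python3 -m crank '[[[-0.5,0,0,0,-0.29,0.32],[0,-0.85,0,0.09,0,0],[0,-0.85,0,0,0,0],[0,0,0,0,0,0]]]'
python3 - <<'E'
from h import *
a=np.radians(-10.9);ax=[np.cos(a),np.sin(a),0]
togo(pl(2,166.6,125),79.1,.4,ax)
face(ctrl.get_image("side"))
E
```

```text
clock: 9.1
eef_pos: [550.4, 202.0, 170.3]
tool_rot: [2.746, 0.006, 2.964]
force: [0.6, -0.9, -4.2]
width: 23.2
t 9.1 pos [550.4 202.  170.3] rot [2.746 0.006 2.964] w 23.2 F [ 0.6 -0.9 -4.2] T [-1.01  0.13 -0.07]
SHIFT [-0.19 -1.1   1.18] TURN [-0.04  0.01  0.13]
tcp pl [ -4.5 186.4 171.6] face [ 1.80000e-02 -3.96000e-01  2.37156e+02] theta 0.377 n 2430 x [-80.6  67.8]
bottom -70 [-46.4 208.7  72.9]
bottom -35 [ -5.4 208.6  73.5]
bottom 0 [  1.  210.3  72.4]
bottom 35 [ 48.9 208.5  73.7]
```

```bash
python3 -m crank '[[[-0.2,-0.05,0.5,0,0,0.13],[0,-0.05,0.5,0,0,0],[0,0,0,0,0,0]]]'
python3 - <<'E'
from h import *
a=np.radians(-10.9);ax=[np.cos(a),np.sin(a),0]
togo(pl(2,172,106),79.1,.39,ax)
face(ctrl.get_image("side"))
E
```

```text
clock: 9.4
eef_pos: [559.7, 218.5, 144.1]
tool_rot: [2.743, 0.006, 2.958]
force: [-1.0, 1.1, -5.1]
width: 23.1
t 9.4 pos [559.7 218.5 144.1] rot [2.743 0.006 2.958] w 23.1 F [-1.   1.1 -5.1] T [-0.84  0.36  0.07]
SHIFT [ 0.01 -1.39  0.79] TURN [0.08 0.03 0.08]
tcp pl [  2.6 201.6 145.4] face [ 1.0000e-02 -3.9700e-01  2.4488e+02] theta 0.378 n 2023 x [-74.8  73.2]
bottom -70 [-59.2 221.8  57.1]
bottom -35 [ -6.5 221.9  57.1]
bottom 0 [ 13.4 220.4  57. ]
bottom 35 [ 42.3 222.4  57.2]
```

```bash
python3 -m crank '[[[0,-0.7,0.3,0.08,0.03,0.08],[0,-0.6,0.4,0,0,0],[0,0,0,0,0,0]]]'
python3 - <<'E'
from h import *
a=np.radians(-10.9);ax=[np.cos(a),np.sin(a),0]
togo(pl(2,171,100),79.1,.39,ax)
face(ctrl.get_image("side"))
E
```

```text
clock: 9.7
eef_pos: [556.9, 193.3, 112.0]
tool_rot: [2.75, 0.007, 2.957]
force: [-0.6, -1.2, -4.9]
width: 22.8
t 9.7 pos [556.9 193.3 112. ] rot [2.75  0.007 2.957] w 22.8 F [-0.6 -1.2 -4.9] T [-1.01  0.25  0.05]
SHIFT [ 0.07 -0.3   0.31] TURN [0.01 0.04 0.07]
tcp pl [  4.3 177.6 113.6] face [ 9.00000e-03 -3.90000e-01  2.05934e+02] theta 0.372 n 1241 x [-72.3  75.1]
bottom -70 [-53.  183.   57.5]
bottom -35 [ -8.3 183.3  57.7]
bottom 0 [ 23.8 185.4  57.5]
bottom 35 [ 40.9 183.9  57.5]
```

```bash
python3 -m crank '[[[0,-0.2,0.25,0,0.04,0.07],[0,-0.12,0.15,0,0,0]]]'
python3 - <<'E'
from h import *
a=np.radians(-10.9);ax=[np.cos(a),np.sin(a),0]
togo(pl(2,171,98),79.1,.39,ax)
face(ctrl.get_image("side"))
E
```

```text
clock: 9.92
eef_pos: [558.6, 191.6, 100.4]
tool_rot: [2.747, 0.005, 2.951]
force: [-0.2, -0.2, -4.8]
width: 22.9
t 9.92 pos [558.6 191.6 100.4] rot [2.747 0.005 2.951] w 22.9 F [-0.2 -0.2 -4.8] T [-0.93  0.18 -0.03]
SHIFT [ 0.13 -0.14  0.03] TURN [0.05 0.05 0.02]
tcp pl [  5.8 174.5  99.9] face [ 5.00000e-03 -3.98000e-01  2.00897e+02] theta 0.379 n 894 x [-70.4  77. ]
bottom -70 [-52.8 179.2  57.2]
bottom -35 [-16.8 179.2  57.9]
bottom 0 [  2.3 179.1  57. ]
bottom 35 [ 57.9 178.5  57.2]
```

```bash
python3 -m crank '[[[0.1,-0.21,0,0,0,0],[0,0,0.02,0,0,0]]]'
python3 - <<'E'
from h import *
a=np.radians(-10.9);ax=[np.cos(a),np.sin(a),0]
togo(pl(2,168.5,97.5),79.1,.38,ax)
face(ctrl.get_image("side"))
E
```

```text
clock: 10.13
eef_pos: [554.5, 186.7, 96.9]
tool_rot: [2.746, 0.005, 2.952]
force: [0.1, -0.9, -4.7]
width: 22.7
t 10.13 pos [554.5 186.7  96.9] rot [2.746 0.005 2.952] w 22.7 F [ 0.1 -0.9 -4.7] T [-0.99  0.25  0.03]
SHIFT [ 0.03 -0.01 -0.02] TURN [0.15 0.05 0.02]
tcp pl [  3.4 170.1  97.4] face [ 6.00000e-03 -3.97000e-01  1.93775e+02] theta 0.378 n 843 x [-73.6  74.4]
bottom -70 [-52.4 170.5  57. ]
bottom -35 [ -8.3 170.4  57.4]
bottom 0 [ 27.7 172.4  57. ]
bottom 35 [ 48.9 169.8  57.4]
```

```bash
python3 -m crank '[[[0,-0.04,0.09,0,0,0],[0,-0.01,0.03,0,0,0]]]'
```

```text
clock: 10.35
eef_pos: [556.2, 188.3, 96.5]
tool_rot: [2.743, 0.009, 2.952]
force: [-3.0, -2.7, 2.2]
width: 22.8
```

The blade is on the bench: the vertical force changed by 7 N. I'll release by opening part way.

```bash
python3 -m crank '[[[0,0,0,0,0,0],[0,0,0,0,0,0],[0,0,0,0,0,0],[0,0,0,0,0,0],[0,0,0,0,0,0]]]' -0.2
python3 - <<'E'
from h import *
togo(pl(2,168.5,97.5),79.1)
im=ctrl.get_image("side");save(im,"side6.png");face(im)
w=ctrl.get_image("wrist");save(w,"w6.png")
cv2.imwrite("pics/both6.png",np.hstack([cv2.resize(cv2.imread("pics/side6.png")[100:250,170:370],None,fx=2,fy=2.667),cv2.imread("pics/w6.png")[40:440,100:500]]))
E
```

```text
clock: 10.77
eef_pos: [559.8, 190.8, 100.2]
tool_rot: [2.738, 0.017, 2.952]
force: [0.6, -0.5, 0.2]
width: 51.1
t 10.77 pos [559.8 190.8 100.2] rot [2.738 0.017 2.952] w 51.1 F [ 0.6 -0.5  0.2] T [-0.37  0.08 -0.01]
SHIFT [ 0.18 -0.2   0.01] TURN [3.85 0.16 0.04]
tcp pl [  7.2 174.  100.1] face [ 2.0000e-03 -4.5100e-01  1.9537e+02] theta 0.424 n 849 x [-72.1  76.3]
bottom -70 [-48.2 170.1  57. ]
bottom -35 [-18.8 167.3  57.1]
bottom 0 [ 23.5 172.4  57.2]
bottom 35 [ 59.5 169.5  57.1]
```

View pics/both6.png

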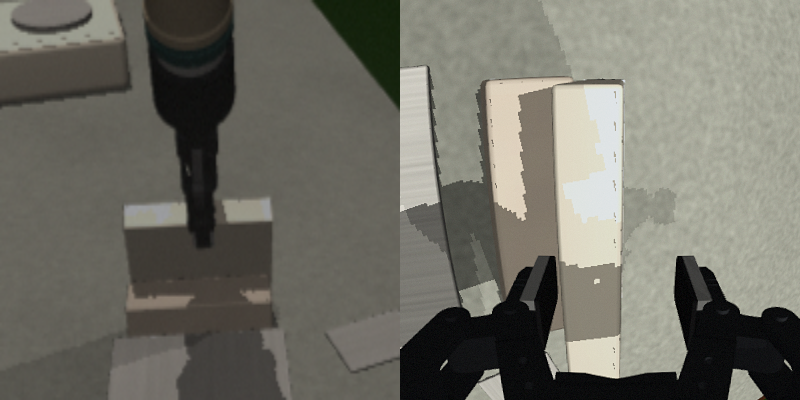

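The scraper leans on the brick at 0.42 rad. The brick-side finger (column 550) is close to its face (column 555), so I'll centre the jaws about 8 mm towards the brick, then back out along the fingers.

```bash
python3 -m crank '[[[0,-0.25,0,0,0,0],[0,-0.02,-0.2,0,0,0],[0,0,-0.5,0,0,0],[0,0,-0.8,0,0,0],[0,0,-1,0,0,0],[0,0,-1,0,0,0],[0,0,-1,0,0,0],[0,0,0,0,0,0],[0,0,0,0,0,0]]]'
python3 - <<'E'
from h import *
togo(pl(2,168.5,97.5),79.1)
im=ctrl.get_image("side");save(im,"side7.png");face(im)
for q in ("jar","tub_lid","spatula"): print(q,[np.round(r["extent"]) for r in ctrl.search_frame(q,im)[:1]])
t=ctrl.get_image("top");save(t,"top7.png")
P=cloud(t);m=(P[...,2]>55)&(P[...,2]<70)&(P[...,1]<-230);print("jar",np.median(P[m],0))
cv2.imwrite("pics/f7.png",np.hstack([cv2.imread("pics/side7.png")[100:480,150:500],cv2.imread("pics/top7.png")[100:480,120:520]]))
E
```

```text
clock: 11.62
eef_pos: [543.6, 125.7, 224.9]
tool_rot: [2.741, 0.011, 2.951]
force: [-0.1, 2.0, -0.3]
width: 51.4
t 11.62 pos [543.6 125.7 224.9] rot [2.741 0.011 2.951] w 51.4 F [-0.1  2.  -0.3] T [-0.4   0.1  -0.02]
SHIFT [0.1  0.23 4.71] TURN [3.82 0.11 0.01]
tcp pl [  4.1 107.1 224.9] face [ 1.00000e-03 -3.28000e-01  1.86173e+02] theta 0.317 n 1250 x [-72.   76.1]
bottom -70 [-50.3 169.6  57.4]
bottom -35 [ -8.2 169.3  58. ]
bottom 0 [  2.3 170.2  57. ]
bottom 35 [ 46.8 169.7  57.6]
jar [array([226., 416.,  55.,  67.])]
tub_lid [array([447., 324.,  72.,  49.])]
spatula [array([376., 224.,  87.,  32.])]
jar [ 408.79680688 -285.42816475   59.34161933]
```

View pics/f7.png

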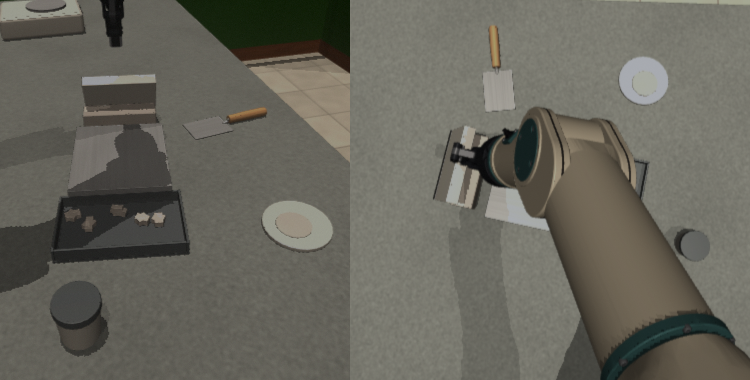

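Everything is in place. The 0.317 rad reading may include points from the scraper's top face, so I'll re-measure the face over a limited height, twice, after a pause.

```bash
sed -i 's/P\[...,2\]<t\[2\]-5)/P[...,2]<min(t[2]-5,98))/' h.py
python3 -c "
from h import *
face(ctrl.get_image('side'))"
python3 -m crank '[[[0,0,-0.3,0,0,0],[0,0,0,0,0,0],[0,0,0,0,0,0],[0,0,0,0,0,0],[0,0,0,0,0,0],[0,0,0,0,0,0]]]' | head -1
python3 -c "
from h import *
im=ctrl.get_image('side');face(im);P=cloud(im)
m=(P[...,2]>100)&(P[...,1]>140)&(P[...,1]<260)&(abs(P[...,0]-550)<110)&(P[...,2]<140);print('top z',np.percentile(P[m][:,2],[50,99]))"
```

```text
tcp pl [  2.3 108.4 222.8] face [ 1.00000e-03 -4.62000e-01  1.96191e+02] theta 0.433 n 963 x [-71.9  76.3]
bottom -70 [-60.8 170.9  57.2]
bottom -35 [ -6.1 170.3  57.3]
bottom 0 [  4.4 169.2  57.4]
bottom 35 [ 55.3 169.7  57.2]
clock: 12.42
tcp pl [  0.6 105.7 229.5] face [ 1.00000e-03 -4.55000e-01  1.95675e+02] theta 0.427 n 980 x [-71.8  76.3]
bottom -70 [-60.8 170.9  57.2]
bottom -35 [-14.6 171.6  57. ]
bottom 0 [ 10.7 169.3  57.1]
bottom 35 [ 36.2 171.5  57.1]
top z [112.02012628 118.82098924]
```

The lean is steady at 0.43 rad (about 24.5°), the face at brick height lies within 1 mm of the brick's edge, and the hand is clear.

```bash
python3 -c "
from h import *
print(ctrl.finish_job())"
```

```text
the job is handed in; nothing more can be done
None
```

I wiped all five chips into the catch tray in one stroke of the scraper. Then I leaned the scraper, blade down, against the far side of the brick, let go and handed the job in at about 12.5 s of the 48 s. No verdict was reported.

**Last checks**
- **Chips:** all five show in the tray in the final side picture, and the plate is bare. The fingers stayed about 90 mm above the plate.
- **Scraper:** it leans at 0.43 rad (about 24.5°) and held steady over two readings. Its face passes within about 1 mm of the brick's upper edge, and the hand is well clear.
- **Bystanders:** the jar is within 1 mm of where it started. The lid and spatula look unmoved in the pictures, but I did not measure them in mm.

**Readings that disagreed**
- One lean reading gave 0.317 rad, most likely because the fit took in points from the scraper's top face. Limiting the fit to the front face gave 0.433 and then 0.427 rad.
- The tool drifted by up to about 11 mm during hold rows (mostly upward), so I corrected it from the measured pose. As a result the scraper was gripped about 20 mm nearer its top than planned.

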